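# Slide the red throwing gauge into its track beside the potter's wheel

### The job

Pick up the throwing gauge with the red pointer and slide its foot under the green lips of the track beside the wheel, going in at the flared open end, until the foot is fully home against the yellow stop with the pointer towards the wheel. Let go of it there, and leave the blue gauge where it stands.

Things in the scene. Friction and masses are not known exactly. Their poses are not given: they have to be found in the camera images.
- red_gauge_mid (a point): Throwing gauge with red cap and pointer: dark steel foot plate 80 (x) x 60 (y) x 10 mm, square post 22 x 22 mm up from its middle, 100 mm tall in all, 8 mm pointer rod out along -y at height 82. About 0.35 kg. Point: on the post's axis, 50 mm above the foot's underside; z up. Grip the post from above by its x faces, clear of the pointer.
- red_gauge_tip (a point): Centre of the ball tip (12 mm) of the red pointer: 100 mm along the gauge's -y from the post's axis, 82 mm above the foot's underside.
- blue_gauge_mid (a point): A second gauge, the same in shape and size but with blue cap and pointer; not wanted. Point: on its post's axis, 50 mm above the foot's underside.
- track: Fixed track; +x = way in, wheel on -y side. Origin: on the bench under the post axis of a gauge fully home (its x along track x). Floor 6 mm thick, x -165 to 50. Green walls 70 mm apart, x -80 to 40; lips leave a 38 mm slot, 18 mm height under, tops 30 above bench. Guides flare from the open end x -80 to about 100 mm apart at x -114. Yellow stop face x 40, top 36.
Things that resemble listed ones, but are neither listed nor needed, are in the scene too. Leave any brown look-alike of the part that bears red_gauge_mid alone.

How it is judged:
By the outcome, as a careful person would: the job done as asked, in the order asked, and still so for the second after the job is handed in, with the robot touching nothing.
It also fails if it takes over 45 s, if anything falls off the work surface, if the arm or the gripper's body presses on something with over 40 N, if the wrist force passes 120 N, or if a joint passes its speed limit or range.

### The arm

A 6-joint arm with a two-finger parallel gripper is mounted at the origin on the work surface. World frame = base frame: x ahead of the robot, y to its left, z up, the work surface at z = 0. Lengths are in mm, angles in rad, forces in N, time in s.
With the tool pointing down it reaches from about 350 to 875 mm from the base axis. Payload 4.2 kg.
Tool frame: the origin (TCP) lies at the very end of the fingers, on their centre line; the grasp point (between the pads) lies arm.hold_point_z behind it (arm.hold_point_z is the distance from the TCP to the grasp point, in mm); z points along the fingers, y is the direction in which the jaws open and shut (so a half turn about z gives the same grasp; the last joint's range is limited). The gripper opens to 85 mm and grips with 20 to 120 N. Pads are 22 mm wide; open, the fingers measure 114 mm over their backs; the gripper's body (76 mm by 85 mm) begins 54 mm behind the grasp point. The pads swing forward as they close: fully open they stand 13 mm farther back than shut.
Start: joints at [1.374, 0.385, 0.008, 0, -1.194, -0.259], TCP at [275.079, 561.187, 231.312] pointing down, gripper open.
Joint ranges: [-3.14, 3.14], [-1.21, 2.06], [-1.07, 1.41], [-3.16, 2.05], [-2.99, -0.16], [-3.1, 3.1]. Speed limits (rad/s): [2.79, 2.79, 3.14, 3.14, 3.14, 3.14].

### API

Orientations are given as a unit quaternion [x, y, z, w].
In Python, from bench import arm gives the robot as it stands.
- The arm moves only by the tool step_arm, never from a script. Its argument "series" is a list of rows, each a list of 6 numbers: the shift along the world's x, y, z scaled (see below), then the turn, a rotation vector about the world's x, y, z scaled (see below). A call has 1 to 12 rows; each row is the pose to reach, as a shift and turn from the pose commanded when the call began; what a row does not reach only later rows make up. The controller multiplies each number of a shift by 400 mm and each number of a turn by pi/2 rad. A row lasts 1/12 s, in which the tool goes at most 41.7 mm and 7.16 degrees, less where a joint would pass 70% of its speed; a pose out of reach is approached as far as the arm can. A call with a number of a shift or a turn outside -1 to 1 is refused whole. A call with a gripper value outside its range is refused whole. "jaw" is the opening, from -1 (shut) to 1 (fully open), set as the call begins (left out, the last holds). The fingers move at their own pace and stop on an object; the grip force is fixed at half the most. Time passes only in rows, so rows that repeat a pose let the fingers close. It gives the time, the measured TCP pose, the force and the opening at its end, in the units of the state.
- arm.read_state(): the state, without advancing time (a new reading comes with each control period).
- arm.get_image(name): name is "side" or "top"; returns a dict with "image" (480x640x3 uint8, red, green, blue), "camera_matrix" (3x3 intrinsics, pixels), "world_from_camera" (4x4, takes a point from camera to world coordinates). Camera axes: x right, y up, looking along -z (the intrinsics and any distortion apply to the point x, -y, -z); pixel columns grow to the right and rows downward; lengths in mm; the calibration is good to about 2 mm. A picture is of the moment at which its call begins. There is no depth.
- arm.job_done(): hands the job in, once; it reports no verdict.
The state is a dict: "clock": time; "joints": joint angles; "joint_vel": joint speeds; "joint_efforts": joint torques, N m; "position": TCP position; "ee_rot": TCP orientation; "contact_force": force on the tool from outside, world axes, zero at the start; "wrist_torque": the same for the moment, N m; "gripper_width": finger opening in mm.
Only numpy, scipy, OpenCV 4.12 (cv2) and the standard library are available. Lean on these libraries where they do the work, as an engineer would, in place of code of your own. Each camera call takes 0.05 s, during which the arm holds its last target.

## Working session

There is one attempt and no reset: what is moved stays moved. The work goes in short steps, Python scripts to look and compute and a tool call to move; the robot and the scene stay as the last step left them, time stands still between calls to the robot, and variables do not carry over. Pictures are saved under pics/ and viewed, and the job is handed in when it is done.

Besides the shell and the picture viewer there is one more tool, called after "Call:" by a JSON object that holds its "op" and its "data", one argument or row to a line. step_arm: Moves the arm, as the interface text tells. Shifts and turns lie within -1 to 1; 1 stands for 400 mm of shift or pi/2 rad of turn. Its arguments: {"type":"object","properties":{"series":{"type":"array","items":{"type":"array","items":{"type":"number","minimum":-1,"maximum":1}}},"jaw":{"type":"number"}},"required":["series"]}

```bash
mkdir -p pics; ls; python3 - <<'E'
from bench import arm
import cv2,pickle
print(arm.read_state()); print(arm.hold_point_z)
d={}
for n in("side","top"):
    r=arm.get_image(n);d[n]=r;cv2.imwrite(f"pics/{n}0.png",r["image"][:,:,::-1]);print(n,r["camera_matrix"],r["world_from_camera"],[k for k in r])
pickle.dump(d,open("im0.pkl","wb"))
E
```

```text
pics
{'clock': 0.0, 'joints': array([ 1.37360813e+00,  3.85565549e-01,  6.59590791e-03, -5.04708882e-04,
       -1.19397845e+00, -2.58581727e-01]), 'joint_vel': array([-9.97350693e-05, -2.93423050e-03,  1.24929636e-04,  2.21386797e-03,
       -3.24447924e-04,  6.81565505e-05]), 'joint_efforts': array([ 1.17845324e-03, -3.92295527e+01,  1.88399345e+01,  4.18614373e+00,
       -4.59312359e-03, -1.54836624e-06]), 'position': array([274.82916884, 560.67330716, 230.20359129]), 'ee_rot': array([ 9.74124768e-01, -2.26008237e-01, -2.01417909e-04,  1.08257245e-03]), 'contact_force': array([ 0.67233054, -0.05932761,  0.66556323]), 'wrist_torque': array([0.03203307, 0.02075766, 0.01697931]), 'gripper_width': 85.65820823909924}
18.700000000000003
side [[522.0441269    0.         312.76837419]
 [  0.         522.0441269  243.61140948]
 [  0.           0.           1.        ]] [[-9.94400440e-01  6.52439446e-02 -8.31323840e-02  3.84502411e+02]
 [-1.05293118e-01 -6.78742640e-01  7.26788682e-01  6.60819538e+02]
 [-9.00693325e-03  7.31472253e-01  6.81811718e-01  7.99415991e+02]
 [ 0.00000000e+00  0.00000000e+00  0.00000000e+00  1.00000000e+00]] ['image', 'camera_matrix', 'world_from_camera']
top [[457.90461164   0.         322.24126307]
 [  0.         457.90461164 240.97206397]
 [  0.           0.           1.        ]] [[ 6.44157575e-03  9.80652356e-01 -1.95651381e-01  3.08537403e+02]
 [-9.99730970e-01  1.95579580e-03 -2.31119607e-02 -1.10123382e+02]
 [-2.22821445e-02  1.95747622e-01  9.80401129e-01  9.76330536e+02]
 [ 0.00000000e+00  0.00000000e+00  0.00000000e+00  1.00000000e+00]] ['image', 'camera_matrix', 'world_from_camera']
```

View pics/top0.png

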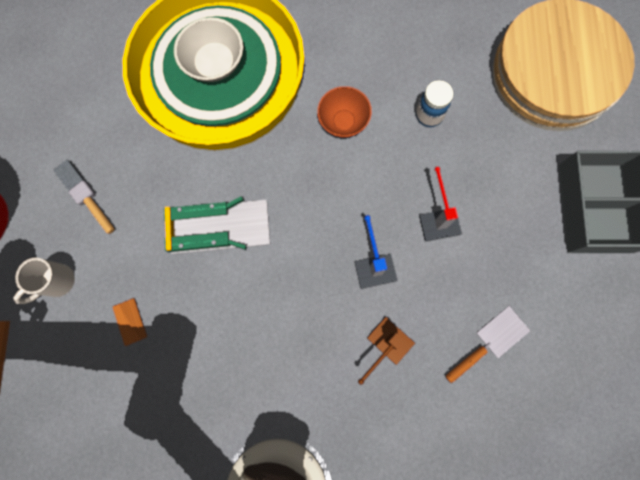

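View pics/side0.png

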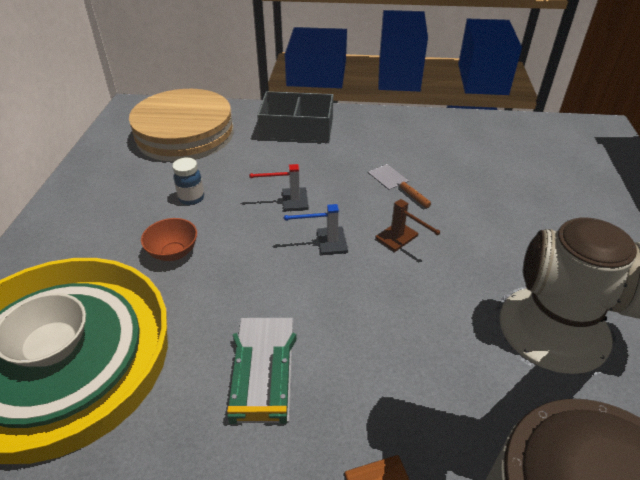

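```bash
cat > h.py <<'E'
import numpy as np,cv2,pickle
def ray(r,u,v):
    K=r["camera_matrix"];T=r["world_from_camera"]
    d=np.array([(u-K[0,2])/K[0,0],-(v-K[1,2])/K[1,1],-1.]);return T[:3,3],T[:3,:3]@d
def onz(r,u,v,z):
    o,d=ray(r,u,v);return o+d*(z-o[2])/d[2]
def proj(r,p):
    T=r["world_from_camera"];c=T[:3,:3].T@(np.asarray(p,float)-T[:3,3]);K=r["camera_matrix"]
    return np.array([K[0,2]+K[0,0]*c[0]/-c[2],K[1,2]+K[1,1]*c[1]/c[2]])
def tri(r1,p1,r2,p2):
    o1,d1=ray(r1,*p1);o2,d2=ray(r2,*p2)
    t=np.linalg.lstsq(np.c_[d1,-d2],o2-o1,rcond=None)[0];a=o1+d1*t[0];b=o2+d2*t[1];return (a+b)/2,np.linalg.norm(a-b)
E
python3 - <<'E'
from h import *
d=pickle.load(open("im0.pkl","rb"))
boxes={"top":[(400,150,90,100),(150,185,130,75)],"side":[(240,150,80,70),(215,305,95,125)]}
for n in d:
    r=d[n];im=r["image"];hsv=cv2.cvtColor(im,cv2.COLOR_RGB2HSV)
    for i,(x,y,w,h) in enumerate(boxes[n]):
        c=im[y:y+h,x:x+w,::-1];s=min(6,800//w,600//h);cv2.imwrite(f"pics/{n}_c{i}.png",cv2.resize(c,None,fx=s,fy=s,interpolation=cv2.INTER_CUBIC));print(n,i,x,y,s)
    x,y,w,h=boxes[n][0]
    H,S,V=cv2.split(hsv[y:y+h,x:x+w]);m=((H<8)|(H>172))&(S>150)&(V>80)
    p=np.argwhere(m)[:,::-1]+[x,y];print("red",len(p),p.min(0),p.max(0),p.mean(0))
E
```

```text
side 0 240 150 6
side 1 215 305 4
red 161 [250 164] [298 176] [277.72049689 171.49068323]
top 0 400 150 6
top 1 150 185 6
red 282 [435 167] [457 219] [445.70921986 199.5177305 ]
```

View pics/top_c0.png

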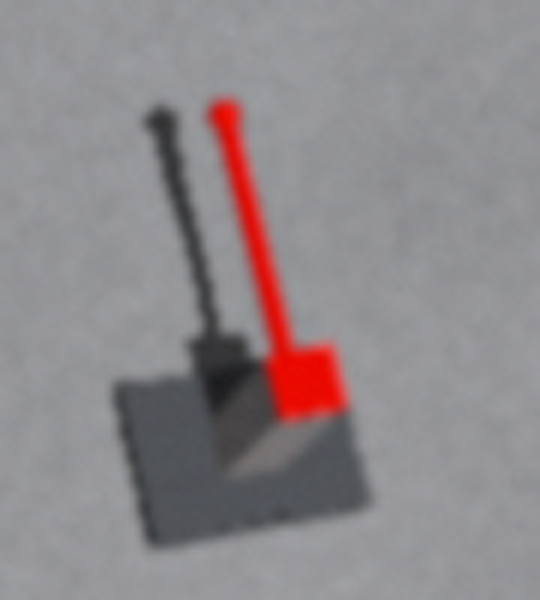

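View pics/top_c1.png

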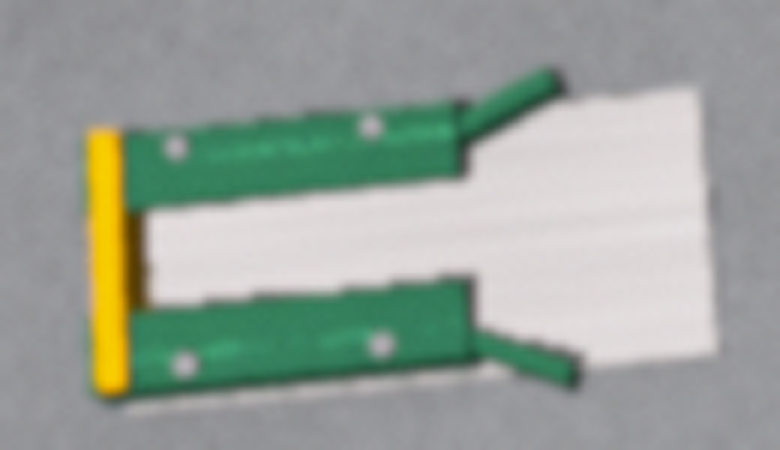

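View pics/side_c0.png

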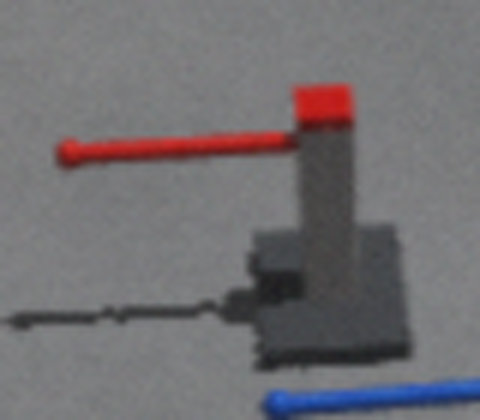

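View pics/side_c1.png

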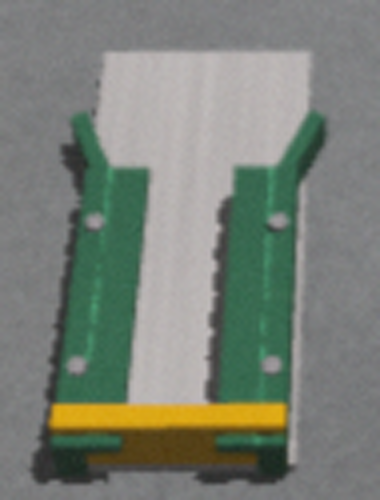

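```bash
python3 - <<'E'
from h import *
d=pickle.load(open("im0.pkl","rb"));T=d["top"];S=d["side"]
f=lambda ox,oy,s:(lambda x,y:(ox+(x+.5)/s-.5,oy+(y+.5)/s-.5))
t0=f(400,150,6);t1=f(150,185,6);s0=f(240,150,6);s1=f(215,305,4)
np.set_printoptions(precision=1,suppress=True)
tip,g=tri(T,t0(225,112),S,s0(69,153));print("tip tri",tip,g,onz(T,*t0(225,112),82),onz(S,*s0(69,153),82))
c=[onz(T,*t0(*p),100) for p in[(268,362),(333,347),(347,407),(283,420)]];cap=np.mean(c,0);print("cap",cap,[np.linalg.norm(c[i]-c[i-1]) for i in range(4)])
print("cap side",onz(S,*s0(323,104),100),tri(T,t0(308,384),S,s0(323,104)))
F=[onz(T,*t0(*p),10 if 0 else 10) for p in[(118,381),(152,545),(372,500)]];print("foot",F,np.linalg.norm(F[0]-F[1]),np.linalg.norm(F[2]-F[1]),"mid",(F[0]+F[2])/2)
v=tip-cap;print("pointer len,yaw",np.hypot(*v[:2]),np.degrees(np.arctan2(v[1],v[0])))
e=F[1]-F[2];print("foot x yaw-90",np.degrees(np.arctan2(e[1],e[0]))-90)
e=F[0]-F[1];print("foot -y yaw",np.degrees(np.arctan2(e[1],e[0])))
def line(r,pf,a,b,z):
    A=onz(r,*pf(*a),z);B=onz(r,*pf(*b),z);v=A-B;print(A,B,np.linalg.norm(v),np.degrees(np.arctan2(v[1],v[0])));return A,B
print("top lipU");u=line(T,t1,(130,209),(465,176),30)
print("lipL");l=line(T,t1,(130,308),(470,277),30)
print("stop");line(T,t1,(122,130),(130,391),36)
print("floor end");line(T,t1,(698,90),(716,352),6)
print("wall outer U");line(T,t1,(124,133),(462,102),30)
print("side lips L,R");line(S,s1,(128,402),(149,168),30);line(S,s1,(219,402),(235,168),30)
print("side stop edge");line(S,s1,(53,404),(287,404),36)
print("side floor end");line(S,s1,(105,52),(311,52),6)
E
```

```text
tip tri [ 639.7 -322.8   83.2] 1.9073714511484472 [ 639.2 -323.    82. ] [ 641.2 -324.9   82. ]
cap [ 538.8 -341.7  100. ] [np.float64(19.96624678856023), np.float64(22.022322221987327), np.float64(20.576883052220047), np.float64(21.429252757576517)]
cap side [ 542.4 -341.5  100. ] (array([ 540.8, -342.2,   99. ]), np.float64(3.506086820609596))
foot [array([ 563.5, -297.4,   10. ]), array([ 503. , -307.3,   10. ]), array([ 519.6, -386.2,   10. ])] 61.253226870283655 80.61086424361272 mid [ 541.5 -341.8   10. ]
pointer len,yaw 102.70100885810446 10.583267115740322
foot x yaw-90 11.858852088262907
foot -y yaw 9.373989407683366
top lipU
[543.9 236.3  30. ] [556.1 116.6  30. ] 120.37217642817718 95.83719153240772
lipL
[507.7 233.7  30. ] [519.2 113.   30. ] 121.23481012831728 95.41603743406938
stop
[571.4 239.1  36. ] [476.7 229.4  36. ] 95.17599494160447 5.820711354936753
floor end
[595.1  37.7   6. ] [496.9  28.2   6. ] 98.6360744930904 5.53846516723965
wall outer U
[572.  240.5  30. ] [583.5 119.   30. ] 122.09884775177387 95.43067728513726
side lips L,R
[544.8 233.7  30. ] [558.2 119.4  30. ] 115.07860591739491 96.68567067948878
[508. 230.  30.] [519.9 115.6  30. ] 115.01236688028061 95.9701966122989
side stop edge
[573.5 241.   36. ] [479.6 231.5  36. ] 94.33513179660804 5.749100096945662
side floor end
[597.8  37.6   6. ] [498.4  27.8   6. ] 99.85164706986328 5.627260308727125
```

Call:
{"op": "step_arm", "data": {
  "series": [
    [0.3, -1, 0, 0, 0, 0],
    [0.3, -1, 0, 0, 0, 0],
    [0.3, -1, 0, 0, 0, 0],
    [0.3, -1, 0, 0, 0, 0],
    [0.3, -1, 0, 0, 0, 0],
    [0.3, -1, 0, 0, 0, 0],
    [0.3, -1, 0, 0, 0, 0],
    [0.3, -1, 0, 0, 0, 0],
    [0.3, -1, 0, 0, 0, 0],
    [0.3, -1, 0, 0, 0, 0],
    [0.3, -1, 0, 0, 0, 0],
    [0.3, -1, 0, 0, 0, 0]
  ],
  "jaw": 1
}}

```text
clock: 1.1
position: [395.2, 159.1, 231.2]
ee_rot: [0.974, -0.228, -0.0, 0.0]
contact_force: [-0.6, -0.3, -0.2]
gripper_width: 85.5
```

Call:
{"op": "step_arm", "data": {
  "series": [
    [0.3, -1, 0, 0, 0, 0.408],
    [0.3, -1, 0, 0, 0, 0.408],
    [0.3, -1, 0, 0, 0, 0.408],
    [0.3, -1, 0, 0, 0, 0.408],
    [0.3, -1, 0, 0, 0, 0.408],
    [0.3, -1, 0, 0, 0, 0.408],
    [0.3, -1, 0, 0, 0, 0.408],
    [0.3, -1, 0, 0, 0, 0.408],
    [0.3, -1, 0, 0, 0, 0.408],
    [0.3, -1, 0, 0, 0, 0.408],
    [0.3, -1, 0, 0, 0, 0.408],
    [0.3, -1, 0, 0, 0, 0.408]
  ]
}}

```text
clock: 2.1
position: [517.2, -242.6, 230.0]
ee_rot: [0.996, 0.091, -0.0, 0.001]
contact_force: [0.9, 0.9, 0.0]
gripper_width: 85.4
```

Call:
{"op": "step_arm", "data": {
  "series": [
    [0.0635, -0.258, 0, 0, 0, 0],
    [0.0635, -0.258, 0, 0, 0, 0],
    [0.0635, -0.258, 0, 0, 0, 0],
    [0.0635, -0.258, -0.15, 0, 0, 0],
    [0.0635, -0.258, -0.2, 0, 0, 0],
    [0.0635, -0.258, -0.2, 0, 0, 0],
    [0.0635, -0.258, -0.2, 0, 0, 0]
  ]
}}

```text
clock: 2.68
position: [540.1, -340.7, 149.2]
ee_rot: [0.996, 0.093, -0.003, -0.001]
contact_force: [0.4, 0.2, 0.6]
gripper_width: 85.6
```

```bash
python3 - <<'E'
from bench import arm
from h import *
s=arm.read_state();print(s["position"],s["ee_rot"],s["joints"])
for n in("side","top"):
    r=arm.get_image(n);cv2.imwrite(f"pics/{n}1.png",r["image"][:,:,::-1])
x=cv2.imread("pics/side1.png")[100:260,200:400];cv2.imwrite("pics/side1c.png",cv2.resize(x,None,fx=3.7,fy=3.7))
x=cv2.imread("pics/top1.png")[130:290,340:540];cv2.imwrite("pics/top1c.png",cv2.resize(x,None,fx=3.7,fy=3.7))
E
```

```text
[ 540.12613489 -340.68442153  149.1541017 ] [ 9.95627943e-01  9.33616313e-02 -2.77664550e-03 -9.46631590e-04] [-3.09587652e-01  4.74092729e-01 -6.46740110e-02  5.07120309e-04
 -1.03788052e+00  2.06712146e+00]
```

View pics/side1c.png

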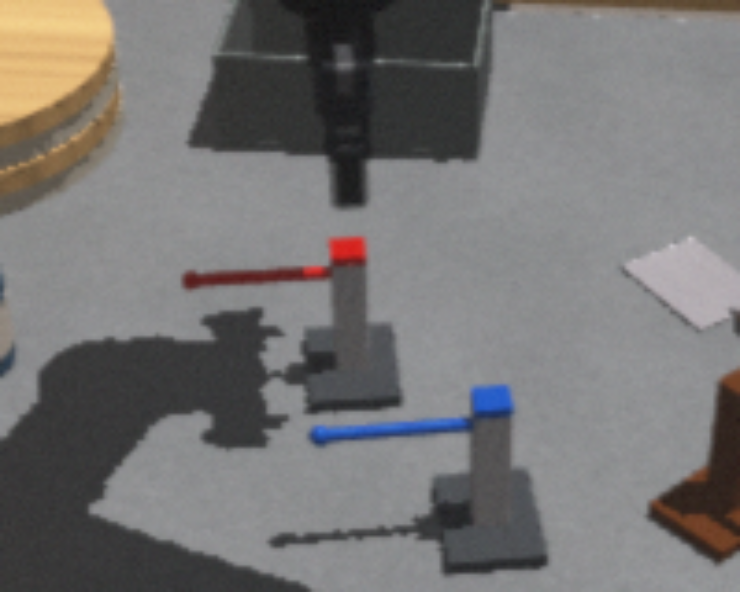

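View pics/top1c.png

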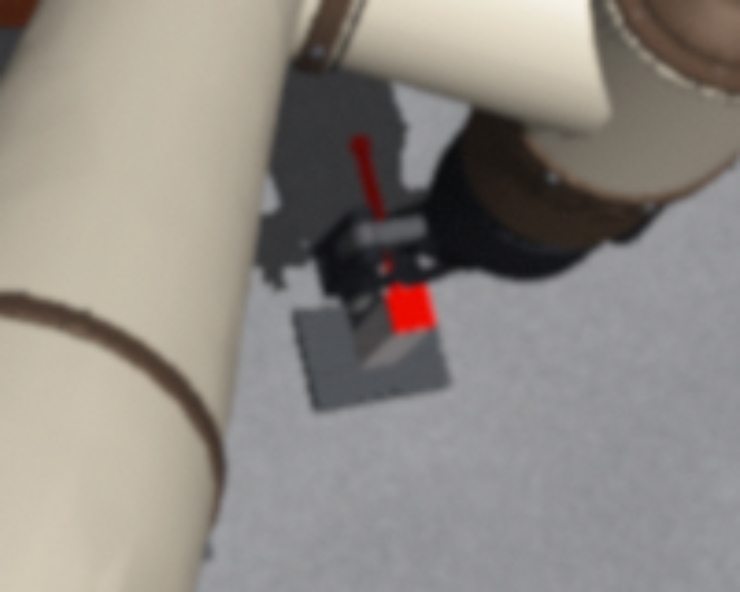

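Call:
{"op": "step_arm", "data": {
  "series": [
    [0, 0, -0.05, 0, 0, 0],
    [0, 0, -0.1, 0, 0, 0],
    [0, 0, -0.15, 0, 0, 0],
    [0, 0, -0.19, 0, 0, 0],
    [0, 0, -0.23, 0, 0, 0],
    [0, 0, -0.26, 0, 0, 0],
    [0, 0, -0.27, 0, 0, 0],
    [0, 0, -0.27, 0, 0, 0]
  ]
}}

```text
clock: 3.45
position: [541.2, -341.9, 44.0]
ee_rot: [0.996, 0.093, 0.0, 0.0]
contact_force: [-0.1, -0.3, 0.6]
gripper_width: 85.2
```

Call:
{"op": "step_arm", "data": {
  "series": [
    [0, 0, 0, 0, 0, 0],
    [0, 0, 0, 0, 0, 0],
    [0, 0, 0, 0, 0, 0],
    [0, 0, 0, 0, 0, 0],
    [0, 0, 0, 0, 0, 0],
    [0, 0, 0, 0, 0, 0],
    [0, 0, 0, 0, 0, 0],
    [0, 0, 0, 0, 0, 0],
    [0, 0, 0, 0, 0, 0],
    [0, 0, 0, 0, 0, 0]
  ],
  "jaw": -1
}}

```text
clock: 4.28
position: [540.9, -342.3, 44.0]
ee_rot: [0.996, 0.093, 0.0, 0.0]
contact_force: [1.5, 1.1, 4.6]
gripper_width: 21.1
```

Call:
{"op": "step_arm", "data": {
  "series": [
    [0, 0, 0.08, 0, 0, 0],
    [0, 0, 0.16, 0, 0, 0],
    [0, 0, 0.24, 0, 0, 0],
    [0, 0, 0.32, 0, 0, 0],
    [0, 0, 0.35, 0, 0, 0],
    [0, 0, 0.35, 0, 0, 0]
  ]
}}

```text
clock: 4.78
position: [541.7, -342.4, 186.2]
ee_rot: [0.996, 0.092, 0.003, 0.001]
contact_force: [0.2, -0.2, -2.7]
gripper_width: 21.7
```

Call:
{"op": "step_arm", "data": {
  "series": [
    [0.001, 0.07, 0, 0, 0, -0.01],
    [0.002, 0.15, 0, 0, 0, -0.02],
    [0.003, 0.24, 0, 0, 0, -0.03],
    [0.005, 0.34, 0, 0, 0, -0.04],
    [0.007, 0.44, 0, 0, 0, -0.0556],
    [0.009, 0.54, 0, 0, 0, -0.0556],
    [0.01, 0.64, 0, 0, 0, -0.0556],
    [0.0118, 0.73, 0, 0, 0, -0.0556],
    [0.0118, 0.81, 0, 0, 0, -0.0556],
    [0.0118, 0.88, 0, 0, 0, -0.0556],
    [0.0118, 0.93, 0, 0, 0, -0.0556],
    [0.0118, 0.946, 0, 0, 0, -0.0556]
  ]
}}

```text
clock: 5.78
position: [543.4, 38.9, 180.3]
ee_rot: [0.999, 0.05, -0.003, -0.0]
contact_force: [-0.4, -1.0, -4.7]
gripper_width: 21.1
```

Call:
{"op": "step_arm", "data": {
  "series": [
    [0, 0, 0, 0, 0, 0],
    [0, 0, -0.08, 0, 0, 0],
    [0, 0, -0.16, 0, 0, 0],
    [0, 0, -0.22, 0, 0, 0],
    [0, 0, -0.26, 0, 0, 0],
    [0, 0, -0.26, 0, 0, 0],
    [0, 0, -0.26, 0, 0, 0]
  ]
}}

```text
clock: 6.37
position: [544.2, 34.9, 77.9]
ee_rot: [0.999, 0.048, -0.002, 0.001]
contact_force: [0.3, 0.3, -3.3]
gripper_width: 21.2
```

```bash
python3 - <<'E'
from bench import arm
from h import *
s=arm.read_state();print(s["position"],s["ee_rot"],s["joints"],s["contact_force"])
d={}
for n in("side","top"):
    r=arm.get_image(n);d[n]=r;cv2.imwrite(f"pics/{n}2.png",r["image"][:,:,::-1])
pickle.dump(d,open("im2.pkl","wb"))
x=cv2.imread("pics/side2.png")[230:430,180:340];cv2.imwrite("pics/side2c.png",cv2.resize(x,None,fx=3,fy=3))
E
```

```text
[544.18043817  34.90749649  77.88081773] [ 9.98837168e-01  4.81657599e-02 -1.96504006e-03  7.13984944e-04] [ 3.61558666e-01  4.15439499e-01 -3.82226966e-01  2.09447867e-04
 -7.77308757e-01  1.30545708e+00] [ 0.29899166  0.29845818 -3.31831353]
```

View pics/side2c.png

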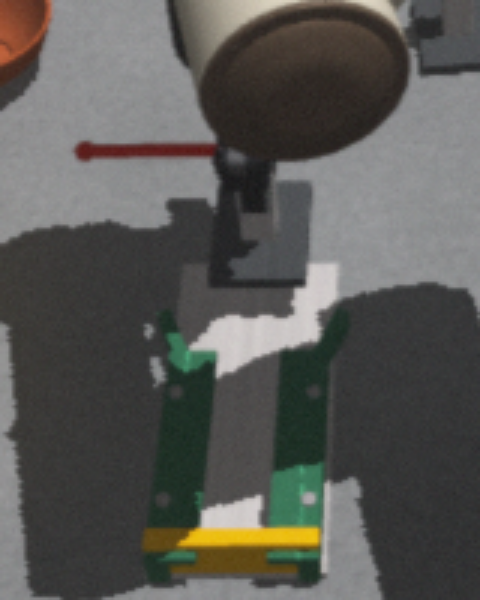

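View pics/top2.png

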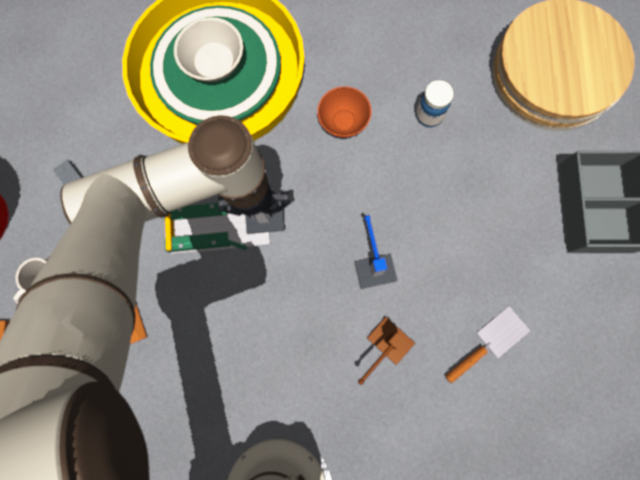

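```bash
python3 - <<'E'
import cv2
x=cv2.imread("pics/side2.png")[270:340,235:305];cv2.imwrite("pics/side2d.png",cv2.resize(x,None,fx=8,fy=8,interpolation=cv2.INTER_CUBIC))
E
```

```text
(no output)
```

View pics/side2d.png

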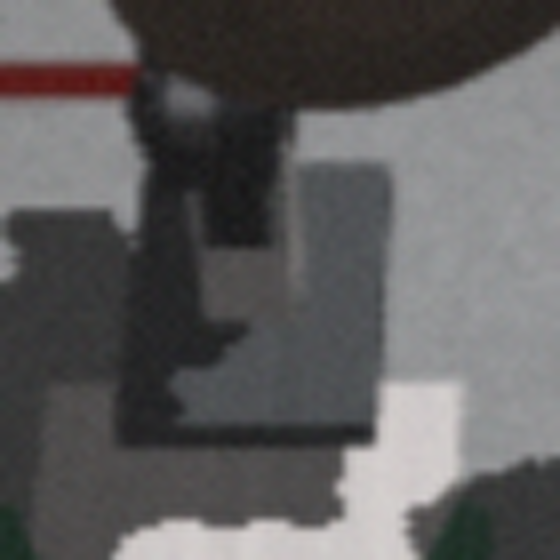

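```bash
python3 - <<'E'
from h import *
S=pickle.load(open("im2.pkl","rb"))["side"]
np.set_printoptions(precision=1,suppress=True)
f=lambda x,y:(235+(x+.5)/8-.5,270+(y+.5)/8-.5)
A,B,C=[onz(S,*f(*p),44) for p in[(119,429),(377,429),(391,166)]]
print(A,B,C,np.linalg.norm(A-B),np.linalg.norm(C-B),np.degrees(np.arctan2(*(A-B)[1::-1])),np.degrees(np.arctan2(*(B-C)[1::-1])))
a=np.radians(95.6);X=np.array([np.cos(a),np.sin(a)]);Y=np.array([-X[1],X[0]])
O=np.array([529.6,195.7])
for P in(A,B,(A+B)/2,(A+C)/2): print((P[:2]-O)@X,(P[:2]-O)@Y)
# track from side only
for p in[(128,402),(219,402),(149,168),(235,168)]:
    P=onz(S,215+(p[0]+.5)/4-.5,305+(p[1]+.5)/4-.5,30);print("lip",(P[:2]-O)@X,(P[:2]-O)@Y)
E
```

```text
[569.3  78.6  44. ] [510.7  72.8  44. ] [519.2  -7.   44. ] 58.95028721382909 80.3003549779232 5.636083084355691 96.11999172553244
-120.3876352814386 -28.10587746440666
-120.42476032038215 30.84439805932966
-120.40619780091039 1.3692602974614432
-160.55472179788788 1.00487964588752
lip 36.36186840097813 -18.822124758200683
lip 36.265966524303984 18.179310521325778
lip -78.69607883704062 -21.00256445339322
lip -78.74399968495561 17.436203564532697
```

Call:
{"op": "step_arm", "data": {
  "series": [
    [0.004, 0, -0.03, 0, 0, 0],
    [0.004, 0, -0.055, 0, 0, 0],
    [0.004, 0, -0.065, 0, 0, 0],
    [0.004, 0, -0.0675, 0, 0, 0],
    [0.004, 0, -0.0675, 0, 0, 0],
    [0.004, 0, -0.0675, 0, 0, 0]
  ]
}}

```text
clock: 6.97
position: [547.2, 36.5, 52.8]
ee_rot: [0.999, 0.049, 0.0, -0.0]
contact_force: [-0.0, 0.9, -3.3]
gripper_width: 21.5
```

Call:
{"op": "step_arm", "data": {
  "series": [
    [0, 0, -0.005, 0, 0, 0],
    [-0.002, 0.02, -0.005, 0, 0, 0],
    [-0.004, 0.04, -0.005, 0, 0, 0],
    [-0.006, 0.06, -0.005, 0, 0, 0],
    [-0.008, 0.08, -0.005, 0, 0, 0],
    [-0.0098, 0.1, -0.005, 0, 0, 0],
    [-0.0117, 0.12, -0.005, 0, 0, 0],
    [-0.0137, 0.14, -0.005, 0, 0, 0],
    [-0.0156, 0.16, -0.005, 0, 0, 0],
    [-0.0176, 0.18, -0.005, 0, 0, 0],
    [-0.0195, 0.199, -0.005, 0, 0, 0],
    [-0.0195, 0.199, -0.005, 0, 0, 0]
  ]
}}

```text
clock: 7.97
position: [539.2, 117.5, 50.4]
ee_rot: [0.999, 0.05, 0.0, -0.0]
contact_force: [-0.1, 0.3, -3.2]
gripper_width: 21.3
```

```bash
python3 - <<'E'
from bench import arm
from h import *
r=arm.get_image("side");cv2.imwrite("pics/side3c.png",cv2.resize(r["image"][270:430,200:320,::-1],None,fx=3.7,fy=3.7,interpolation=cv2.INTER_CUBIC))
E
```

```text
(no output)
```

View pics/side3c.png

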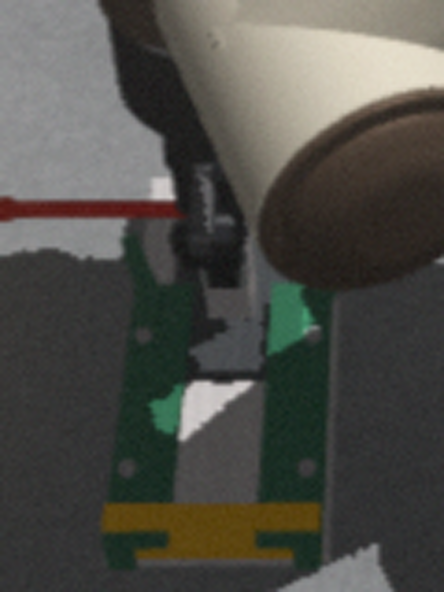

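Call:
{"op": "step_arm", "data": {
  "series": [
    [-0.002, 0.02, 0, 0, 0, 0],
    [-0.004, 0.04, 0, 0, 0, 0],
    [-0.006, 0.06, 0, 0, 0, 0],
    [-0.008, 0.08, 0, 0, 0, 0],
    [-0.0098, 0.1, 0, 0, 0, 0],
    [-0.0117, 0.12, 0, 0, 0, 0],
    [-0.0137, 0.14, 0, 0, 0, 0],
    [-0.015, 0.155, 0, 0, 0, 0],
    [-0.0166, 0.17, 0, 0, 0, 0],
    [-0.0176, 0.18, 0, 0, 0, 0],
    [-0.018, 0.184, 0, 0, 0, 0],
    [-0.018, 0.184, 0, 0, 0, 0]
  ]
}}

```text
clock: 9.02
position: [531.7, 189.9, 50.3]
ee_rot: [0.999, 0.049, -0.0, 0.0]
contact_force: [0.7, -0.5, -3.5]
gripper_width: 21.5
```

Call:
{"op": "step_arm", "data": {
  "series": [
    [-0.0004, 0.004, 0, 0, 0, 0],
    [-0.0008, 0.008, 0, 0, 0, 0],
    [-0.001, 0.01, 0, 0, 0, 0],
    [-0.001, 0.01, 0, 0, 0, 0]
  ]
}}

```text
clock: 9.35
position: [531.4, 193.6, 50.3]
ee_rot: [0.999, 0.049, 0.0, -0.0]
contact_force: [1.0, 0.8, -3.7]
gripper_width: 21.4
```

Creep until contact, 1 mm per step.

Call:
{"op": "step_arm", "data": {
  "series": [
    [-0.0002, 0.0025, 0, 0, 0, 0],
    [-0.0004, 0.005, 0, 0, 0, 0],
    [-0.0004, 0.005, 0, 0, 0, 0]
  ]
}}

```text
clock: 9.6
position: [531.3, 195.7, 50.3]
ee_rot: [0.999, 0.049, 0.0, -0.0]
contact_force: [-0.4, -0.4, -4.1]
gripper_width: 21.2
```

Call:
{"op": "step_arm", "data": {
  "series": [
    [-0.0002, 0.0025, 0, 0, 0, 0],
    [-0.0002, 0.0025, 0, 0, 0, 0]
  ]
}}

```text
clock: 9.77
position: [531.2, 196.7, 50.3]
ee_rot: [0.999, 0.049, 0.0, -0.0]
contact_force: [-0.7, -0.2, -3.2]
gripper_width: 21.7
```

Call:
{"op": "step_arm", "data": {
  "series": [
    [-0.0002, 0.0025, 0, 0, 0, 0],
    [-0.0002, 0.0025, 0, 0, 0, 0]
  ]
}}

```text
clock: 9.93
position: [531.0, 197.1, 50.4]
ee_rot: [0.999, 0.049, -0.0, 0.0]
contact_force: [2.0, -1.2, -3.0]
gripper_width: 21.2
```

Call:
{"op": "step_arm", "data": {
  "series": [
    [-0.0002, 0.0025, 0, 0, 0, 0],
    [-0.0002, 0.0025, 0, 0, 0, 0],
    [-0.0002, 0.0025, 0, 0, 0, 0]
  ]
}}

```text
clock: 10.18
position: [531.0, 197.3, 50.4]
ee_rot: [0.999, 0.049, -0.0, 0.001]
contact_force: [1.4, -4.9, -2.2]
gripper_width: 21.2
```

Call:
{"op": "step_arm", "data": {
  "series": [
    [-0.0002, 0.0025, 0, 0, 0, 0],
    [-0.0002, 0.0025, 0, 0, 0, 0],
    [-0.0002, 0.0025, 0, 0, 0, 0]
  ]
}}

```text
clock: 10.43
position: [531.0, 197.4, 50.5]
ee_rot: [0.999, 0.049, -0.001, 0.002]
contact_force: [3.3, -7.8, -1.3]
gripper_width: 21.3
```

Call:
{"op": "step_arm", "data": {
  "series": [
    [0, 0, -0.0015, 0, 0, 0],
    [0, 0, -0.003, 0, 0, 0],
    [0, 0, -0.003, 0, 0, 0]
  ]
}}

```text
clock: 10.68
position: [530.9, 197.3, 50.1]
ee_rot: [0.999, 0.049, -0.001, 0.002]
contact_force: [1.7, -8.5, 3.1]
gripper_width: 21.1
```

```bash
python3 - <<'E'
from bench import arm
from h import *
r=arm.get_image("side");cv2.imwrite("pics/side4c.png",cv2.resize(r["image"][270:430,200:320,::-1],None,fx=3.7,fy=3.7,interpolation=cv2.INTER_CUBIC))
E
```

```text
(no output)
```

View pics/side4c.png

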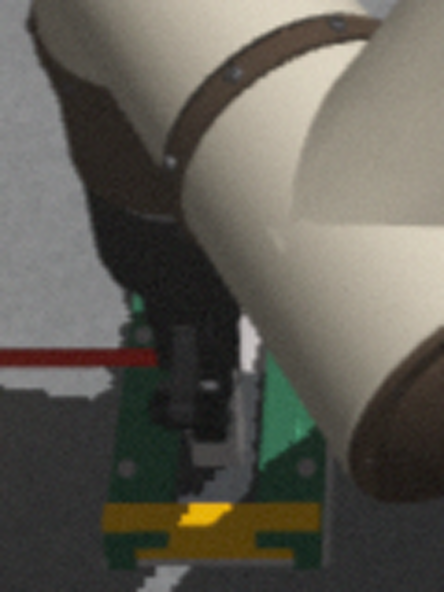

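Call:
{"op": "step_arm", "data": {
  "series": [
    [0, 0, 0, 0, 0, 0],
    [0, 0, 0, 0, 0, 0],
    [0, 0, 0, 0, 0, 0],
    [0, 0, 0, 0, 0, 0],
    [0, 0, 0, 0, 0, 0],
    [0, 0, 0, 0, 0, 0],
    [0, 0, 0, 0, 0, 0],
    [0, 0, 0, 0, 0, 0]
  ],
  "jaw": 1
}}

```text
clock: 11.4
position: [530.9, 199.7, 49.1]
ee_rot: [0.999, 0.049, -0.0, -0.0]
contact_force: [-0.3, 0.2, -0.3]
gripper_width: 85.7
```

Call:
{"op": "step_arm", "data": {
  "series": [
    [0, 0, 0.03, 0, 0, 0],
    [0, 0, 0.08, 0, 0, 0],
    [0, 0, 0.16, 0, 0, 0],
    [0, 0, 0.24, 0, 0, 0],
    [0, 0, 0.32, 0, 0, 0],
    [0, 0, 0.4, 0, 0, 0],
    [0, 0, 0.4, 0, 0, 0]
  ]
}}

```text
clock: 11.98
position: [534.5, 201.3, 216.8]
ee_rot: [0.999, 0.05, 0.007, -0.003]
contact_force: [0.9, 0.8, 1.1]
gripper_width: 85.5
```

Call:
{"op": "step_arm", "data": {
  "series": [
    [-0.2, -0.7, 0.05, 0, 0, 0],
    [-0.2, -0.7, 0.05, 0, 0, 0],
    [-0.2, -0.7, 0.05, 0, 0, 0],
    [-0.2, -0.7, 0.05, 0, 0, 0],
    [-0.2, -0.7, 0.05, 0, 0, 0],
    [-0.2, -0.7, 0.05, 0, 0, 0],
    [-0.2, -0.7, 0.05, 0, 0, 0],
    [-0.2, -0.7, 0.05, 0, 0, 0],
    [-0.2, -0.7, 0.05, 0, 0, 0]
  ]
}}

```text
clock: 12.73
position: [450.2, -82.2, 229.3]
ee_rot: [0.999, 0.047, 0.0, -0.0]
contact_force: [-0.0, 0.9, 0.0]
gripper_width: 85.3
```

```bash
python3 - <<'E'
from bench import arm
from h import *
d={}
for n in("side","top"):
    r=arm.get_image(n);d[n]=r;cv2.imwrite(f"pics/{n}5.png",r["image"][:,:,::-1])
pickle.dump(d,open("im5.pkl","wb"))
x=d["side"]["image"][290:430,190:320,::-1];cv2.imwrite("pics/side5c.png",cv2.resize(x,None,fx=4,fy=4,interpolation=cv2.INTER_CUBIC))
x=d["top"]["image"][150:260,150:280,::-1];cv2.imwrite("pics/top5c.png",cv2.resize(x,None,fx=5,fy=5,interpolation=cv2.INTER_CUBIC))
E
```

```text
(no output)
```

View pics/side5c.png

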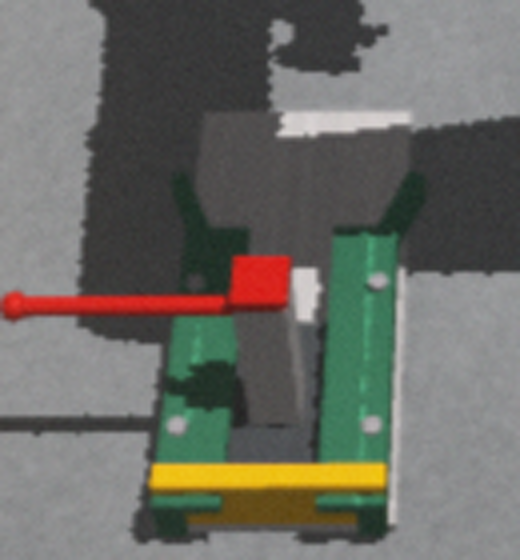

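View pics/top5c.png

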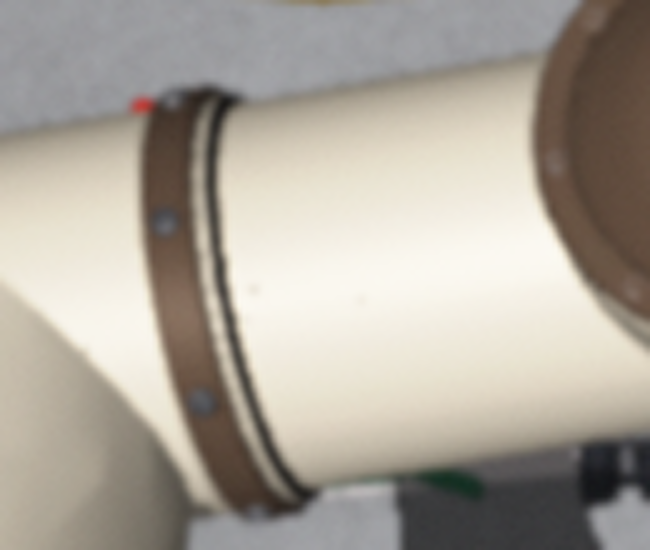

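View pics/top5.png

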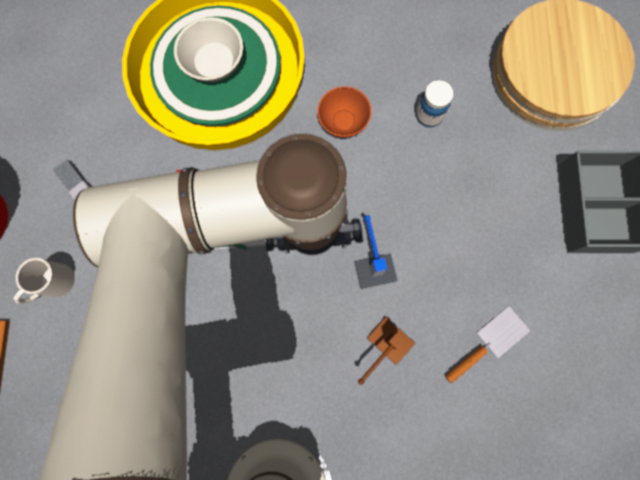

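Call:
{"op": "step_arm", "data": {
  "series": [
    [0.1, -0.9, 0, 0, 0, 0],
    [0.1, -0.9, 0, 0, 0, 0],
    [0.1, -0.9, 0, 0, 0, 0],
    [0.1, -0.9, 0, 0, 0, 0],
    [0.1, -0.9, 0, 0, 0, 0],
    [0.1, -0.9, 0, 0, 0, 0],
    [0.1, -0.9, 0, 0, 0, 0],
    [0.1, -0.9, 0, 0, 0, 0],
    [0.1, -0.9, 0, 0, 0, 0],
    [0.1, -0.9, 0, 0, 0, 0],
    [0.1, -0.9, 0, 0, 0, 0]
  ]
}}

```text
clock: 13.75
position: [491.9, -440.5, 227.1]
ee_rot: [0.999, 0.049, -0.001, -0.001]
contact_force: [0.1, 0.3, -0.4]
gripper_width: 85.2
```

```bash
python3 - <<'E'
from bench import arm
from h import *
d={}
for n in("side","top"):
    r=arm.get_image(n);d[n]=r;cv2.imwrite(f"pics/{n}6.png",r["image"][:,:,::-1])
pickle.dump(d,open("im6.pkl","wb"))
x=d["top"]["image"][150:260,150:280,::-1];cv2.imwrite("pics/top6c.png",cv2.resize(x,None,fx=5,fy=5,interpolation=cv2.INTER_CUBIC))
E
```

```text
(no output)
```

View pics/top6c.png

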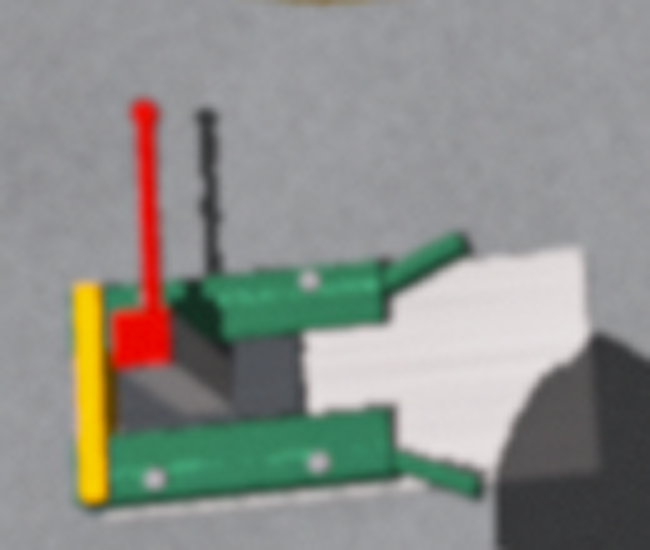

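View pics/side6.png

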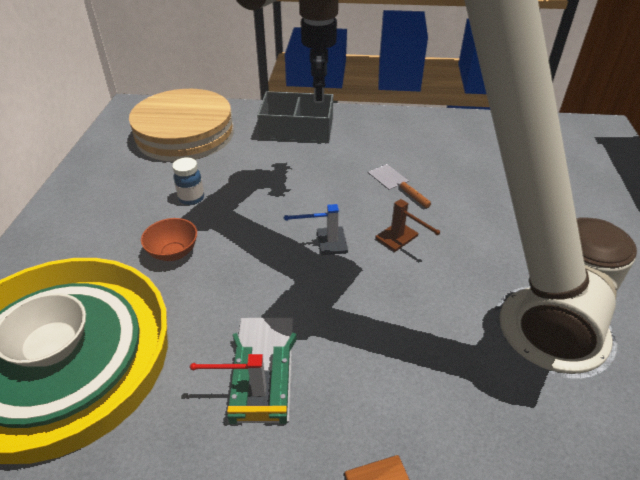

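```bash
python3 - <<'E'
from h import *
d=pickle.load(open("im6.pkl","rb"));T=d["top"]
a=np.radians(95.6);X=np.array([np.cos(a),np.sin(a)]);Y=np.array([-X[1],X[0]]);O=np.array([529.6,195.7])
f=lambda x,y:(150+(x+.5)/5-.5,150+(y+.5)/5-.5)
def q(n,x,y,z):
    P=onz(T,*f(x,y),z)[:2];print(n,P.round(1),((P-O)@X).round(1),((P-O)@Y).round(1))
q("tail",302,335,16);q("tail",302,410,16);q("stop",103,285,36);q("stop",108,500,36);q("tip",145,112,88);q("cap",141,337,106)
q("floorend",582,248,6);q("lipend",390,320,30);q("lipend",395,408,30)
r0=pickle.load(open("im0.pkl","rb"))["top"]["image"].astype(int)
df=abs(T["image"].astype(int)-r0)[205:295,345:405];print("blue area diff",df.mean(),df.max())
E
```

```text
tail [553.7 157. ] -40.9 -20.2
tail [520.3 155.2] -39.4 13.2
stop [570.7 238.4] 38.5 -45.0
stop [477.1 229.6] 38.8 49.0
tip [629.8 207. ] 1.5 -100.8
cap [529.9 195.8] 0.1 -0.3
floorend [596.   37.6] -163.9 -50.6
lipend [556.8 115.5] -82.5 -19.3
lipend [518.2 111.5] -82.6 19.6
blue area diff 52.055864197530866 166
```

```bash
python3 - <<'E'
from h import *
for n in("side","top"):
    for k in("im0","im6"):
        im=pickle.load(open(k+".pkl","rb"))[n]["image"]
        x,y,w,h=(270,195,90,60) if n=="side" else (345,205,60,90)
        H,S,V=cv2.split(cv2.cvtColor(im[y:y+h,x:x+w],cv2.COLOR_RGB2HSV));m=(H>100)&(H<130)&(S>150)
        p=np.argwhere(m);print(n,k,len(p),p.mean(0) if len(p) else 0)
im=pickle.load(open("im6.pkl","rb"))["top"]["image"]
cv2.imwrite("pics/top6d.png",cv2.resize(im[200:255,160:215,::-1],None,fx=10,fy=10,interpolation=cv2.INTER_CUBIC))
print(im[232,164:182])
E
```

```text
side im0 190 [17.67368421 45.25263158]
side im6 151 [16.82781457 50.13907285]
top im0 339 [43.92920354 29.97640118]
top im6 107 [25.09345794 25.05607477]
[[170 160 150]
 [216 178 113]
 [243 198  24]
 [248 208   0]
 [246 204   0]
 [238 184   0]
 [191 137   0]
 [118  84   0]
 [ 90  65  14]
 [ 85  70  50]
 [ 82  80  77]
 [ 79  81  86]
 [ 78  81  86]
 [ 79  81  87]
 [ 78  81  86]
 [ 79  82  87]
 [ 80  82  87]
 [ 79  83  88]]
```

View pics/top6d.png

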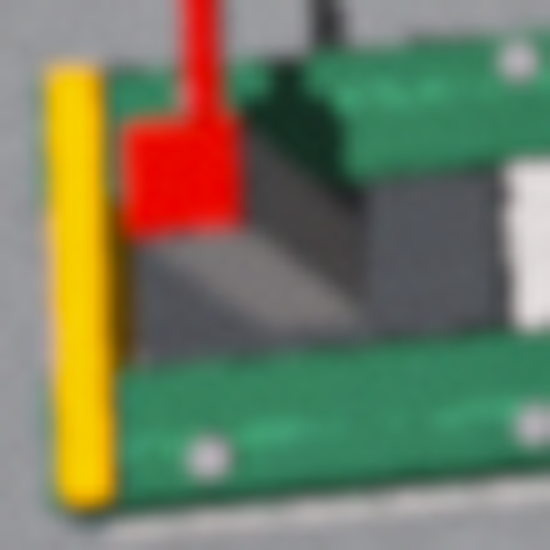

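```bash
python3 - <<'E'
from bench import arm
print(arm.read_state()["contact_force"],arm.job_done())
E
```

```text
the job is handed in; nothing more can be done
[-0.53828636  0.54561499 -0.22002603] None
```

I gripped the red gauge by its post, slid its foot under the green lips from the flared end to the yellow stop, let go and moved the arm clear. I handed the job in at about 14 s.

**Seating:** The push stalled at the expected place, reaching about 8 N against the stop. In the last top view the post axis is about 0.1 mm along and 0.3 mm across from the home position. The foot's rear edge is at about x -40 on the track. No floor shows between the foot and the stop, and the pointer faces the wheel. The foot is within about 1° of the track's direction. The calibration is only good to about 2 mm, so the contact force and the missing gap are the stronger evidence that it is home.

**Blue gauge:** The arm never touched it, and by eye it stands where it did in the side view. My pixel comparison for it did not come out clean: in the final pictures the arm and its shadow change or hide that area. So that check rests on the side view and on the path I took.

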